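# Index the belt pulley on the welding turntable and pin it

### The arm

A 6-joint arm with a two-finger parallel gripper is mounted at the origin on the work surface. World frame = base frame: x ahead of the robot, y to its left, z up, the work surface at z = 0. Lengths are in m, angles in degrees, forces in N, time in s.
With the tool pointing down it reaches from about 0.3 to 0.75 m from the base axis. Payload 8.5 kg.
Tool frame: the origin (TCP) lies midway between the tips of the shut fingers; the grasp point (between the pads) lies 19 mm behind it (env.hold_point_z is the distance from the TCP to the grasp point, in m); z points along the fingers, y is the line along which they close (so a half turn about z gives the same grasp; the last joint's range is limited). The gripper opens to 85 mm and grips with 20 to 120 N. Pads are 22 mm wide; open, the fingers measure 114 mm over their backs; the gripper's body (76 mm by 85 mm) begins 54 mm behind the grasp point. The pads swing forward as they close: fully open they stand 13 mm farther back than shut.
Start: joints at [-80.231, 21.807, 74.336, -0, 83.858, -12.336], TCP at [0.207, -0.51, 0.231] pointing down, gripper open.
Joint ranges: [-178.18, 178.18], [-50.72, 133.34], [12.68, 142.11], [-81.47, 261.47], [9.98, 163.14], [-165.26, 165.26]. Speed limits (degrees/s): [136.94, 136.94, 180, 180, 180, 180].

### API

Orientations are given as a 3x3 rotation matrix whose columns are the frame's x, y, z axes.
In Python, from rig import observe, get_image, camera_info, env gives the robot as it stands.
- The arm moves only by the tool drive_tool, never from a script. Its arguments are lists of equal length, an entry for each row: "offset": the shift along the tool's x, y, z in units of 40 mm (1.0 is 40 mm), a list of three; "turn": the turn, a rotation vector about the tool's x, y, z in units of 6 degrees (1.0 is 6 degrees), a list of three; "hand": the opening, from 0 (shut) to 1 (fully open). A call has exactly 10 rows; each row shifts and turns the commanded pose from where the row before left it, along the tool's axes as they then stand; what a row does not reach is not made up. A row lasts 1/8 s, in which the tool goes at most 62.5 mm and 10.7 degrees, less where a joint would pass 70% of its speed; a pose out of reach is approached as far as the arm can. A call is refused whole if a number of a shift passes 1 or a number of a turn 1, either way. A call with a gripper value outside its range is refused whole. The fingers move at their own pace and stop on an object; "newtons" is the grip in N (left out, the last holds). Time passes only in rows, so rows that do not move let the fingers close, or fill a call up. It gives the time, the measured TCP pose, the force, the opening and the grip force at its end, in the units of the state.
- observe(): the state, without advancing time (a new reading comes with each control period).
- get_image(name): name is "side" or "top" or "wrist"; returns the picture (480x640x3 uint8, blue, green, red); there is no depth.
- camera_info(name): a dict with "fx", "fy", "cx", "cy" (pixels), "world_to_cam" (4x4, takes a point from world to camera coordinates). Camera axes: x right, y down, z forward; pixel columns grow to the right and rows downward; lengths in m; the calibration is good to about 2 mm. A picture is of the moment at which its call begins: read the wrist's pose just before it. camera_info takes no time and is no camera call; for the wrist camera it gives the pose at the moment of the call.
- env.close_job(): hands the job in; it is judged then, once.
The state is a dict: "time_s": time; "q": joint angles; "qvel": joint speeds; "joint_efforts": joint torques, N m; "position": TCP position; "tool_rot": TCP orientation; "ft_force": force on the tool from outside, world axes, zero at the start; "wrist_torque": the same for the moment, N m; "grip_width": finger opening in m; "gripper_force": force on a finger pad.
Only numpy, scipy, OpenCV 4.12 (cv2) and the standard library are available. Lean on these libraries where they do the work, as an engineer would, in place of code of your own. Each camera call takes 0.05 s, during which the arm holds its last target. There are 200 camera calls.

### The job

A belt pulley is clamped on the welding turntable: turn it by its rim until the mark engraved on the rim faces the fixed pointer, then put the index pin into the guide beside the pulley and lock the table with it, pin fully home. The mark only shows which hole to use and is a few millimetres out, so with the pin standing in the guide ease the rim a little to and fro until you feel the pin drop into its hole; do not force the pin. Do not push on the pointer, leave the other things on the bench where they are, and let go of everything at the end.

Things in the scene. Friction and masses are not known exactly. Their poses are not given: they have to be found in the camera images.
- turntable: Welding turntable, fixed: blue base 240 x 240 x 15 mm; on a vertical spindle a round index plate, 280 mm wide, 15 mm thick, top 85 mm above the bench, with eight 13 mm through holes evenly spaced on a 120 mm radius. It turns either way against about 0.8 N m of drag and stays where left. Origin: on the bench under the spindle; z up, x towards the pin guide, y towards the pointer.
- pulley: Plain steel belt pulley clamped on the index plate, turning with it: 180 mm wide; rim 20 mm thick (inner radius 70 mm), 85 to 135 mm above the bench, pinchable from above; inside, a web (top 97 mm above the bench) and a 60 mm hub whose nut and spindle end reach 161 mm. Origin: on the spindle axis at the pulley's underside; z up, x towards the mark.
- mark (a point): Engraved mark, at the outer top edge of the rim (radius 90 mm, 135 mm high): a dark radial line 4 mm wide across the rim's top. With the right plate hole exactly under the pin guide, the mark stands up to 5 mm to one or other side of the pointer (the pulley was clamped by hand, so which is unknown); with any other hole it is 45 degrees or more away.
- pointer: Fixed steel pointer on a post 160 mm from the spindle: a flat blade, 5 mm thick, at the height of the rim's top, tapering towards the pulley. Origin as for the turntable. Not to be pushed.
- pointer_tip (a point): Tip of the pointer, top side: 94 mm from the spindle axis, 138 mm above the bench, 4 mm outside the rim. It is 90 degrees anticlockwise (from above) of the pin guide.
- axis (a point): Point on the spindle axis at the height of the rim's top, 135 mm above the bench.
- guide_mouth (a point): Centre of the pin guide's mouth: a fixed steel block 36 x 40 mm on an arm, top 119 mm above the bench, with a vertical through hole 13 mm wide and 30 mm deep (3 mm lead-in chamfer) that ends 4 mm above the index plate, on its hole circle (120 mm from the spindle, 30 mm outside the pulley's rim).
- pin: Steel index pin, about 0.17 kg: shank 12 mm thick, 53 mm long, foot barely chamfered; round knob 26 mm wide, 30 mm high on top. Origin: centre of the foot; z towards the knob. At the start upright in its block, knob's underside 63 mm above the bench. Fully home the knob rests on the guide and the shank passes through the plate; standing on the plate between holes the knob is 19 mm above the guide.
- pin_collar (a point): Centre of the knob's underside, 53 mm above the pin's foot.
- pin_block: Fixed drilled steel block 65 x 65 x 50 mm high in which the pin stands at the start, in a 13.5 mm hole 40 mm deep. Origin: centre of its underside.
- hub: Bystander: loose flanged hub (flange 120 mm in diameter, 67 mm high, 1.6 kg). Origin: centre of its underside.
- hammer: Bystander: hammer 260 mm long lying on the bench. Origin: middle of its length, on its underside.
- wrench: Bystander: wrench 200 mm long lying on the bench. Origin: middle of its length, on its underside.
Things that resemble listed ones, but are neither listed nor needed, are in the scene too. Of the things shaped like the pin, the steel one is meant.

How it is judged (in metres and radians):
On the way, in this order (a step that is already met when the one before it is completed fails the run):
1. the mark is turned to within 10 mm of the pointer's tip (horizontal distance between mark and pointer_tip below 0.01 m), for 0.2 s.
2. the pin stands in the guide (horizontal distance between pin_collar and guide_mouth below 0.004 m and distance between pin_collar and guide_mouth below 0.03 m), for 0.1 s.
At the end, for the whole second after the job is handed in: The pin is fully home: its knob's underside is within 4 mm of the guide's mouth and the pin within 4.5 degrees of upright; the mark is within 8 mm of the pointer's tip (4 mm of that is the gap between rim and tip); pin and pulley are at rest and nothing is held (distance between pin_collar and guide_mouth below 0.004 m and angle between pin's own z axis and vertical below 0.08 rad and horizontal distance between mark and pointer_tip below 0.008 m and linear speed of pin below 0.01 m/s and angular speed of pulley below 0.02 rad/s); the robot touches nothing.
It fails at once if the pin is forced: its contact forces with plate and guide together exceed 60 N (contact force between pin and turntable above 60 N).
It fails at once if the pointer is pushed with more than 3 N (contact force between anything else and pointer above 3 N).
It fails at once if a bystander is moved by more than 15 mm (distance of any of hub, hammer, wrench from where it was at the start of the episode above 0.015 m).
It also fails if it takes over 70 s, if anything falls off the work surface, if the arm or the gripper's body presses on something with over 40 N, if the wrist force passes 120 N, or if a joint passes its speed limit or range.

## Working session

There is one attempt and no reset: what is moved stays moved. The work goes in short steps, Python scripts to look and compute and a tool call to move; the robot and the scene stay as the last step left them, time stands still between calls to the robot, and variables do not carry over. Pictures are saved under pics/ and viewed, at most 10 in all, crops included, and the job is handed in when it is done.

Besides the shell and the picture viewer there is one more tool, called after "Request:" in YAML: its name, and indented under it one key for each argument. drive_tool: Moves the arm, as the interface text tells. Its arguments: {"type":"object","properties":{"offset":{"type":"array"},"turn":{"type":"array"},"hand":{"type":"array"},"newtons":{"type":"number"}},"required":["offset","turn","hand"]}

```bash
mkdir -p pics; cat > h.py <<'E'
import numpy as np, cv2
from rig import observe, get_image, camera_info, env
def ray(c,u,v,z):
    "world point on plane z seen at pixel u,v; c = camera_info"
    T=np.array(c["world_to_cam"]);R=T[:3,:3];o=-R.T@T[:3,3]
    d=R.T@np.array([(u-c["cx"])/c["fx"],(v-c["cy"])/c["fy"],1])
    return o+d*(z-o[2])/d[2]
def proj(c,p):
    T=np.array(c["world_to_cam"]);q=T[:3,:3]@np.array(p)+T[:3,3]
    return np.array([c["fx"]*q[0]/q[2]+c["cx"],c["fy"]*q[1]/q[2]+c["cy"]])
E
python3 - <<'E'
from h import *
for n in ("top","side"):
    cv2.imwrite(f"pics/{n}0.png",get_image(n)); c=camera_info(n); T=np.array(c["world_to_cam"]); print(n,-T[:3,:3].T@T[:3,3],c["fx"])
s=observe();print(s["position"],s["tool_rot"],env.hold_point_z)
E
```

```text
top [ 0.34101507 -0.01335348  1.24758623] 444.1669422283746
side [ 0.36897715 -0.67790627  0.86705055] 476.58839561592873
[ 0.2069026  -0.50931565  0.23076832] [[ 9.26510173e-01  3.76269642e-01 -2.35951294e-04]
 [ 3.76269616e-01 -9.26509285e-01  1.31161777e-03]
 [ 2.74910886e-04 -1.30400851e-03 -9.99999112e-01]] 0.0187
```

View pics/top0.png

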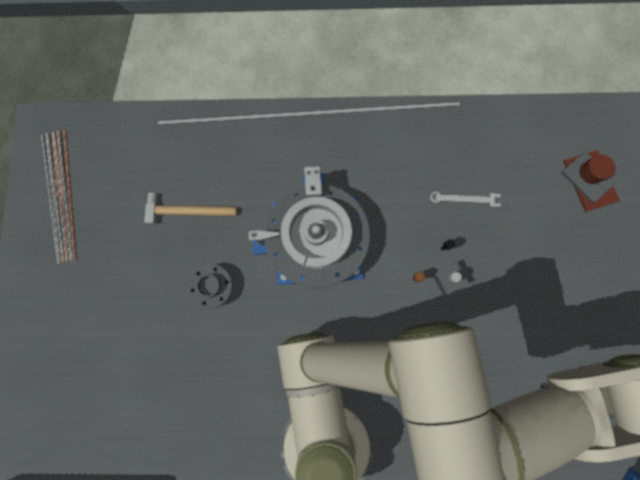

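View pics/side0.png

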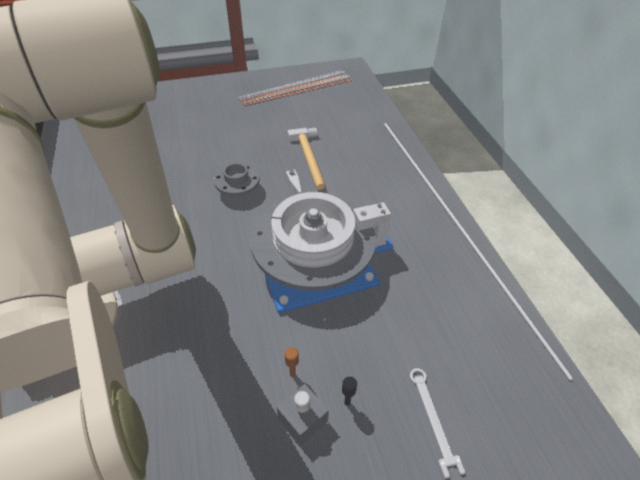

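Top view: turntable at (317,231), guide at (313,180), pointer tip at about (279,236), mark at about (306,262). There are three pin-like things: copper (419,277), black (447,245) and grey-white (456,277). The grey one fits "steel" and seems to stand in a block. I'll confirm with an enlarged crop.

```bash
python3 - <<'E'
from h import *
t=cv2.imread("pics/top0.png");s=cv2.imread("pics/side0.png")
a=cv2.resize(t[160:300,235:375],(560,560)[:2],interpolation=cv2.INTER_CUBIC)[:, :]
b=cv2.resize(s[335:425,270:370],None,fx=2.4,fy=2.4,interpolation=cv2.INTER_CUBIC)
d=cv2.resize(t[230:300,400:480],None,fx=3,fy=3,interpolation=cv2.INTER_CUBIC)
o=np.zeros((560,800,3),np.uint8);o[:560,:560]=a;o[:216,560:800]=b;o[220:430,560:800]=d
cv2.imwrite("pics/crop1.png",o)
E
```

```text
(no output)
```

View pics/crop1.png

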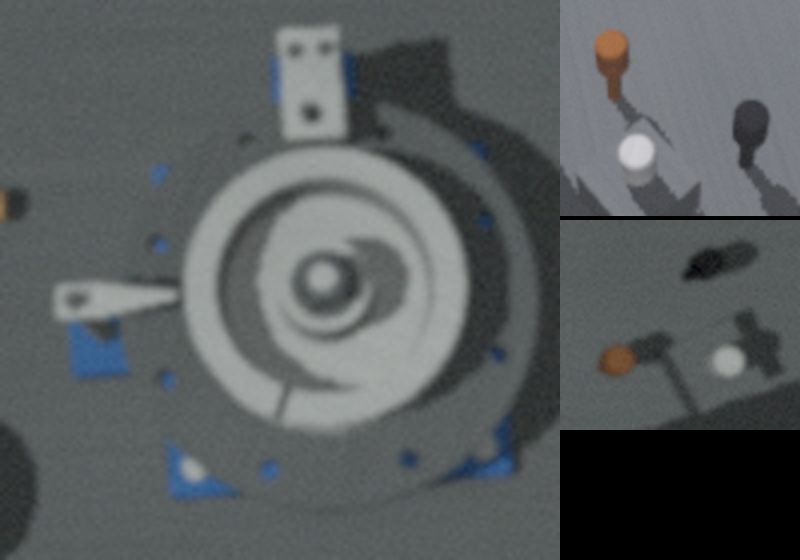

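Crop: the grey-white knob stands in a grey block, so it is the steel pin; the copper and black pins are decoys. Mark's outer end is at full-image (304.8,265.5), pointer tip (280,234), guide hole (312.8,188.3), rim centre (316.5,232.1) and pin knob (456,277).

```bash
python3 - <<'E'
from h import *
c=camera_info("top");s=camera_info("side")
ax=ray(c,316.5,232.1,.135)[:2];ax2=ray(c,315.75,229.5,.161)[:2];m=ray(c,304.8,265.5,.135)[:2];t=ray(c,280,234,.138)[:2];g=ray(c,312.8,188.3,.119)[:2]
print("axis",ax,ax2,"mark",m,"tip",t,"guide",g)
ang=lambda p:np.degrees(np.arctan2(*(p-ax)[::-1]))
for p in(m,t,g):print(ang(p),np.linalg.norm(p-ax))
print("pin",ray(c,456,277,.093),ray(s,302.1,398.3,.093), "decoys",ray(c,419,277,.09),ray(c,447,245,.05))
# rim check in side
print(proj(s,[*ax,.135]),proj(s,[*g,.119]),proj(s,[*t,.138]))
E
```

```text
axis [0.54972555 0.01980248] [0.55145929 0.02087272] mark [0.46444532 0.0496039 ] tip [0.54512605 0.1127376 ] guide [0.67013276 0.02957567]
160.73788598014337 0.09033737941121589
92.83334479771439 0.09304887374481045
4.640402854781351 0.12080319253882271
pin [ 0.43653179 -0.33793874  0.093     ] [ 0.44004715 -0.34230502  0.093     ] decoys [ 0.43739771 -0.2438418   0.09      ] [ 0.52678219 -0.33089301  0.05      ]
[310.66429295 220.2273513 ] [361.57734338 212.4924725 ] [298.36063416 191.49292664]
```

Request:
drive_tool:
  offset:
    - [0.96,-0.68,0]
    - [0.96,-0.68,0]
    - [0.96,-0.68,0]
    - [0.96,-0.68,0]
    - [0.96,-0.68,0]
    - [0.96,-0.68,0]
    - [0.96,-0.68,0]
    - [0.96,-0.68,0]
    - [0.96,-0.68,0]
    - [0.96,-0.68,0]
  turn:
    - [0,0,0]
    - [0,0,0]
    - [0,0,0]
    - [0,0,0]
    - [0,0,0]
    - [0,0,0]
    - [0,0,0]
    - [0,0,0]
    - [0,0,0]
    - [0,0,0]
  hand: [1,1,1,1,1,1,1,1,1,1]

```text
time_s: 1.35
position: [0.4609, -0.1116, 0.2311]
tool_rot: [[0.926, 0.376, -0.0], [0.376, -0.926, 0.0], [-0.0, -0.0, -1.0]]
ft_force: [0.3, -0.4, -0.4]
grip_width: 0.0854
gripper_force: 0.0
```

Request:
drive_tool:
  offset:
    - [0,0,0]
    - [0,0,0]
    - [0,0,0]
    - [0,0,0]
    - [0,0,0]
    - [0,0,0]
    - [0,0,0]
    - [0,0,0]
    - [0,0,0]
    - [0,0,0]
  turn:
    - [0,0,-1]
    - [0,0,-1]
    - [0,0,-1]
    - [0,0,-1]
    - [0,0,-1]
    - [0,0,-1]
    - [0,0,-1]
    - [0,0,-1]
    - [0,0,-1]
    - [0,0,-1]
  hand: [1,1,1,1,1,1,1,1,1,1]

```text
time_s: 2.6
position: [0.4602, -0.113, 0.231]
tool_rot: [[0.134, 0.991, -0.001], [0.991, -0.134, 0.0], [0.0, -0.001, -1.0]]
ft_force: [0.5, -0.1, -0.6]
grip_width: 0.0854
gripper_force: 0.0
```

Request:
drive_tool:
  offset:
    - [0,0,0]
    - [0,0,0]
    - [0,0,0]
    - [0,0,0]
    - [0,0,0]
    - [0,0,0]
    - [0,0,0]
    - [0,0,0]
    - [0,0,0]
    - [0,0,0]
  turn:
    - [0,0,-1]
    - [0,0,-1]
    - [0,0,-1]
    - [0,0,-1]
    - [0,0,-1]
    - [0,0,-1]
    - [0,0,-1]
    - [0,0,-1]
    - [0,0,-1]
    - [0,0,-1]
  hand: [0.6,0.6,0.6,0.6,0.6,0.6,0.6,0.6,0.6,0.6]

```text
time_s: 3.85
position: [0.4602, -0.113, 0.231]
tool_rot: [[-0.791, 0.611, -0.001], [0.611, 0.791, 0.0], [0.001, -0.0, -1.0]]
ft_force: [-0.3, -0.9, -0.5]
grip_width: 0.051
gripper_force: 0.0
```

```bash
cat >> h.py <<'E'
def yaw():
    R=np.array(observe()["tool_rot"]);return np.degrees(np.arctan2(R[1,1],R[0,1]))
def to(x,y,z,a=None):
    "tool-frame shift in units, and z turn in units for y-axis angle a"
    s=observe();R=np.array(s["tool_rot"])
    d=np.array([x,y,z])-s["position"]
    t=None if a is None else -((a-yaw()+180)%360-180)/6
    print("pos",np.round(s["position"],4),"yaw",round(yaw(),2),"units now",np.round(R.T@d/.04,3),"turn z",t)
    return d
def stat():
    s=observe();print("t",round(s["time_s"],2),"F",np.round(s["ft_force"],1),"Tq",np.round(s["wrist_torque"],2),"w",round(s["grip_width"],4),"gf",np.round(s["gripper_force"],1),"pos",np.round(s["position"],4),"yaw",round(yaw(),2))
E
python3 - <<'E'
from h import *
to(.504,-.046,.231,55);stat();print(observe()["q"])
cv2.imwrite("pics/w1.png",get_image("wrist"))
c=camera_info("wrist")
for p in([.55,.02,.161],[.5447,.1138,.138],[.6698,.0287,.119]):print(proj(c,p))
E
```

```text
pos [ 0.4602 -0.113   0.231 ] yaw 52.3 units now [1.570e-01 1.994e+00 1.000e-03] turn z -0.4494679189937851
t 3.85 F [-0.3 -0.9 -0.5] Tq [-0.04 -0.02 -0.01] w 0.051 gf 0.0 pos [ 0.4602 -0.113   0.231 ] yaw 52.3
[-2.81476285e+01  1.41888453e+01  8.57991633e+01 -8.65177049e-04
  8.00585853e+01 -8.04506679e+01]
[605.01152641 242.5770692 ]
[726.69886329 127.43908422]
[647.43251546 340.6841434 ]
```

View pics/w1.png

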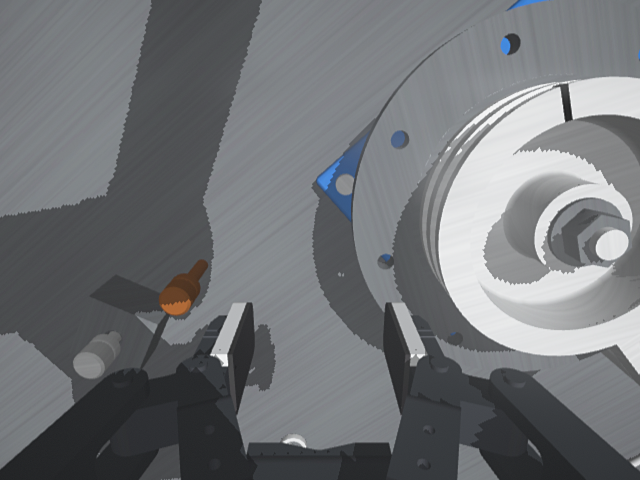

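Wrist view: the spindle end is at (612,246) and the mark runs from (564,85) outside to (570,121) inside. The copper decoy and the steel pin's knob are at lower left.

```bash
python3 - <<'E'
from h import *
c=camera_info("wrist")
a=ray(c,612,246,.161);m=ray(c,564,85,.135);n=ray(c,570,121,.135)
print(a,m,n);d=m-n
for p in (m,n):
  e=p-a;print(np.degrees(np.arctan2(e[1],e[0])),np.hypot(*e[:2]))
print("line",np.degrees(np.arctan2(d[1],d[0])))
E
```

```text
[0.55428453 0.02224658 0.161     ] [0.46884044 0.05213238 0.135     ] [0.48844848 0.04607383 0.135     ]
160.72168363676496 0.09051990392692845
160.1038969349682 0.0700151678331292
line 162.82975769872763
```

Request:
drive_tool:
  offset:
    - [0.03,0.52,0]
    - [0.04,0.52,0]
    - [0.03,0.52,0]
    - [0.04,0.52,0]
    - [0,0,0]
    - [0,0,0.5]
    - [0,0,0.5]
    - [0,0,0.5]
    - [0,0,0]
    - [0,0,0]
  turn:
    - [0,0,0]
    - [0,0,0]
    - [0,0,0]
    - [0,0,0]
    - [0,0,-0.45]
    - [0,0,0]
    - [0,0,0]
    - [0,0,0]
    - [0,0,0]
    - [0,0,0]
  hand: [0.6,0.6,0.6,0.6,0.6,0.6,0.6,0.6,0.6,0.6]

```text
time_s: 5.15
position: [0.5074, -0.0441, 0.172]
tool_rot: [[-0.817, 0.577, 0.001], [0.577, 0.817, -0.0], [-0.001, 0.0, -1.0]]
ft_force: [-0.5, -0.5, 0.5]
grip_width: 0.0512
gripper_force: 0.0
```

```bash
python3 - <<'E'
from h import *
stat()
cv2.imwrite("pics/w2.png",get_image("wrist"))
c=camera_info("wrist")
for p in([.5525,.0215,.161],[.5525,.0215,.135],[.5066,-.044,.135]):print(proj(c,p))
E
```

```text
t 5.15 F [-0.5 -0.5  0.5] Tq [0.02 0.04 0.05] w 0.0512 gf 0.0 pos [ 0.5074 -0.0441  0.172 ] yaw 54.77
[506.02133204 305.49653136]
[482.26212322 280.56168976]
[318.89751905 281.21439423]
```

View pics/w2.png

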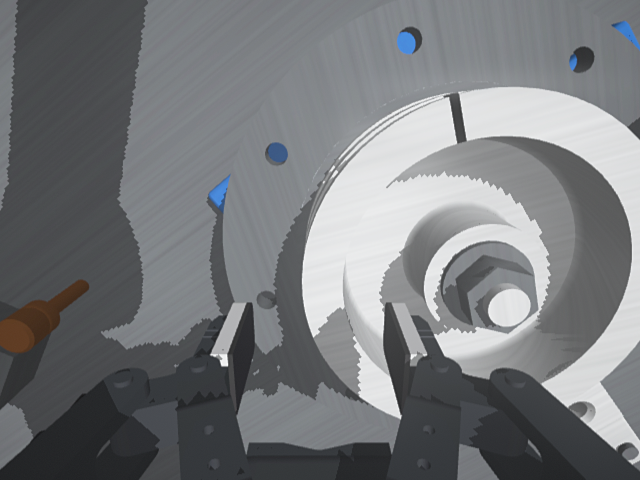

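```bash
python3 - <<'E'
from h import *
c=camera_info("wrist")
th=np.linspace(0,2*np.pi,721)
def circ(x,y,r):
    P=np.array([proj(c,[x+r*np.cos(t),y+r*np.sin(t),.135]) for t in th]);return P[:,0].min(),P[:,0].max(),P[:,1].min()
for x,y in((.5525,.0215),(.5505,.0205),(.5543,.0222)):print(circ(x,y,.09),circ(x,y,.07),proj(c,[x,y,.161]))
T=np.array(c["world_to_cam"]);print(-T[:3,:3].T@T[:3,3],T[:3,:3][2])
print(ray(c,449,93,.135),ray(c,463,142,.135),ray(c,510,306,.161))
E
```

```text
(np.float64(298.39898572724417), np.float64(672.8593731251742), np.float64(83.43156943531528)) (np.float64(339.27582736464245), np.float64(629.2893309427288), np.float64(132.77448214133022)) [506.02133204 305.49653136]
(np.float64(294.32025256521484), np.float64(669.2979544996094), np.float64(80.72122498338308)) (np.float64(335.2832097293173), np.float64(625.6943854709659), np.float64(130.25723735322256)) [501.77235137 303.27665773]
(np.float64(301.72520636266154), np.float64(675.6412683496822), np.float64(86.15585155840623)) (np.float64(342.5182585512821), np.float64(632.1128099592063), np.float64(135.30517570485978)) [509.40991142 307.7286362 ]
[0.44059484 0.00207372 0.3142847 ] [ 0.25668524 -0.17970489 -0.94964143]
[0.46756873 0.05072778 0.135     ] [0.4887451  0.04580109 0.135     ] [0.55370039 0.02278144 0.161     ]
```

Wrist view: spindle end at (510,306), rim's left edge at 302 and inner right edge at 632. These put the axis at (0.554, 0.022), so I'll grip the rim here.

Request:
drive_tool:
  offset:
    - [0,0.03,0.4]
    - [0,0,0.4]
    - [0,0,0.4]
    - [0,0,0.3]
    - [0,0,0.12]
    - [0,0,0]
    - [0,0,0]
    - [0,0,0]
    - [0,0,0]
    - [0,0,0]
  turn:
    - [0,0,0]
    - [0,0,0]
    - [0,0,0]
    - [0,0,0]
    - [0,0,0]
    - [0,0,0]
    - [0,0,0]
    - [0,0,0]
    - [0,0,0]
    - [0,0,0]
  hand: [0.6,0.6,0.6,0.6,0.6,0.6,0,0,0,0]
  newtons: 60

```text
time_s: 6.45
position: [0.5083, -0.0426, 0.1072]
tool_rot: [[-0.817, 0.576, 0.002], [0.576, 0.817, 0.0], [-0.001, 0.001, -1.0]]
ft_force: [1.3, 5.0, 5.8]
grip_width: 0.0196
gripper_force: 58.1
```

```bash
python3 - <<'E'
from h import *
stat()
d=np.radians(6);R=.08
for s in (6,5):
  d=np.radians(s);print("per row for",s,"deg: x",R*np.sin(d)/.04,"y",R*(1-np.cos(d))/.04)
E
```

```text
t 6.45 F [1.3 5.  5.8] Tq [ 0.8  -0.2  -0.16] w 0.0196 gf 58.1 pos [ 0.5083 -0.0426  0.1072] yaw 54.8
per row for 6 deg: x 0.20905692653530694 y 0.01095620926345342
per row for 5 deg: x 0.17431148549531633 y 0.00761060381650891
```

Request:
drive_tool:
  offset:
    - [0.174,0.008,0]
    - [0.174,0.008,0]
    - [0.174,0.008,0]
    - [0.174,0.008,0]
    - [0.174,0.008,0]
    - [0.174,0.008,0]
    - [0.174,0.008,0]
    - [0.174,0.008,0]
    - [0,0,0]
    - [0,0,0]
  turn:
    - [0,0,0.833]
    - [0,0,0.833]
    - [0,0,0.833]
    - [0,0,0.833]
    - [0,0,0.833]
    - [0,0,0.833]
    - [0,0,0.833]
    - [0,0,0.833]
    - [0,0,0]
    - [0,0,0]
  hand: [0,0,0,0,0,0,0,0,0,0]

```text
time_s: 7.7
position: [0.4778, 0.0025, 0.1072]
tool_rot: [[-0.255, 0.967, 0.003], [0.967, 0.255, 0.001], [0.0, 0.003, -1.0]]
ft_force: [3.6, 7.3, 4.2]
grip_width: 0.0191
gripper_force: 59.3
```

```bash
python3 - <<'E'
from h import *
stat()
E
```

```text
t 7.7 F [3.6 7.3 4.2] Tq [ 0.98 -0.42 -0.36] w 0.0191 gf 59.3 pos [0.4778 0.0025 0.1072] yaw 14.78
```

Request:
drive_tool:
  offset:
    - [0.174,0.008,0]
    - [0.174,0.008,0]
    - [0.174,0.008,0]
    - [0.174,0.008,0]
    - [0.174,0.008,0]
    - [0.07,0.001,0]
    - [0,0,0]
    - [0,0,0]
    - [0,0,0]
    - [0,0,0]
  turn:
    - [0,0,0.833]
    - [0,0,0.833]
    - [0,0,0.833]
    - [0,0,0.833]
    - [0,0,0.833]
    - [0,0,0.333]
    - [0,0,0]
    - [0,0,0]
    - [0,0,0]
    - [0,0,0]
  hand: [0,0,0,0,0,0,0,0,0,0]

```text
time_s: 8.95
position: [0.4772, 0.039, 0.1072]
tool_rot: [[0.21, 0.978, 0.003], [0.978, -0.21, -0.0], [0.0, 0.003, -1.0]]
ft_force: [5.2, 0.7, 4.6]
grip_width: 0.0192
gripper_force: 61.6
```

```bash
python3 - <<'E'
from h import *
stat()
w=get_image("wrist");t=get_image("top")
cv2.imwrite("pics/w3.png",w);cv2.imwrite("pics/t3.png",t)
b=cv2.resize(t[160:290,240:365],None,fx=3.2,fy=3.2,interpolation=cv2.INTER_CUBIC)
o=np.zeros((520,800,3),np.uint8);o[:300,:400]=cv2.resize(w,(400,300),interpolation=cv2.INTER_AREA);o[:416,400:]=b
cv2.imwrite("pics/c3.png",o)
E
```

```text
t 8.95 F [5.2 0.7 4.6] Tq [ 0.12 -0.56  0.35] w 0.0192 gf 61.6 pos [0.4772 0.039  0.1072] yaw -12.11
```

View pics/c3.png

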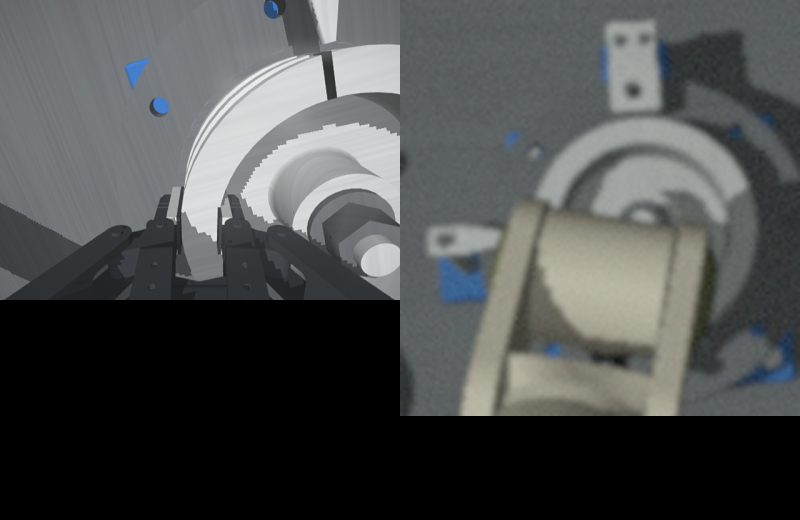

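The mark stands at the pointer tip. In wrist full-image pixels the mark's outer end is near (522,84), the tip (529,70) and a plate hole (254,168). I'll work out the residual hole offset from these.

```bash
python3 - <<'E'
from h import *
c=camera_info("wrist")
a=ray(c,608,416,.161)
print(a)
for n,u,v,z in(("mark",522,84,.135),("tip",529,70,.138),("hole",254,168,.085)):
  e=ray(c,u,v,z)-np.array([.554,.0223,0]);f=ray(c,u,v,z)-a;print(n,np.degrees(np.arctan2(e[1],e[0])),np.hypot(*e[:2]),"  ",np.degrees(np.arctan2(f[1],f[0])),np.hypot(*f[:2]))
w=cv2.imread("pics/w3.png")
o=np.hstack([cv2.resize(w[60:100,490:560],(560,320),interpolation=cv2.INTER_CUBIC)[:, :400],cv2.resize(w[145:195,230:280],(320,320),interpolation=cv2.INTER_CUBIC)])
cv2.imwrite("pics/c4.png",o)
E
```

```text
[0.553246   0.02261194 0.161     ]
mark 94.22976930005665 0.08990713575222939    93.76334032696592 0.08954340302307806
tip 93.77130127543126 0.09303323097705174    93.31883541925232 0.09267526540899071
hole 139.61888175817455 0.12037541146893223    139.49869624334104 0.11959921871919761
```

View pics/c4.png

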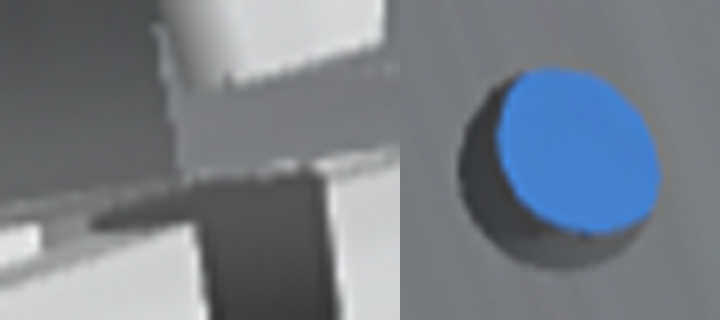

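```bash
python3 - <<'E'
from h import *
c=camera_info("wrist")
for a in([.554,.0223,0],[.5533,.0226,0]):
 for n,u,v,z in(("mark",522.5,82.5,.135),("tip",526.5,69,.138),("hole",255,171.4,.085)):
  e=ray(c,u,v,z)-np.array(a);print(n,np.degrees(np.arctan2(e[1],e[0])),np.hypot(*e[:2]))
# approach to pin
print([ray(camera_info("top"),456,277,.093)])
E
```

```text
mark 94.11737194460632 0.09024574254332954
tip 94.13558500684778 0.09345196592136223
hole 140.12720918054296 0.11942433835733654
mark 93.6861120435524 0.0898988034866109
tip 93.7192435408244 0.0931047232920955
hole 140.0217269654561 0.11869498515488996
[array([ 0.43653179, -0.33793874,  0.093     ])]
```

Request:
drive_tool:
  offset:
    - [0,0,0]
    - [0,0,0]
    - [0,0,-0.8]
    - [0,0,-0.8]
    - [0,0,-0.8]
    - [-1,0.1,0]
    - [-1,0.1,0]
    - [-1,0.1,0]
    - [-1,0.1,0]
    - [-1,0.1,0]
  turn:
    - [0,0,0]
    - [0,0,0]
    - [0,0,0]
    - [0,0,0]
    - [0,0,0]
    - [0,0,0]
    - [0,0,0]
    - [0,0,0]
    - [0,0,0]
    - [0,0,0]
  hand: [0.55,0.55,0.55,0.55,0.55,0.6,0.6,0.6,0.6,0.6]

```text
time_s: 10.3
position: [0.4526, -0.1616, 0.2023]
tool_rot: [[0.211, 0.978, -0.001], [0.978, -0.211, 0.001], [0.0, -0.001, -1.0]]
ft_force: [0.5, -0.8, 0.5]
grip_width: 0.0511
gripper_force: 0.0
```

Request:
drive_tool:
  offset:
    - [-0.88,0.11,0]
    - [-0.88,0.11,0]
    - [-0.88,0.11,0]
    - [-0.88,0.11,0]
    - [-0.88,0.11,0]
    - [0,0,0]
    - [0,0,0]
    - [0,0,0]
    - [0,0,0]
    - [0,0,0]
  turn:
    - [0,0,0]
    - [0,0,0]
    - [0,0,0]
    - [0,0,0]
    - [0,0,1]
    - [0,0,1]
    - [0,0,1]
    - [0,0,1]
    - [0,0,1]
    - [0,0,1]
  hand: [0.6,0.6,0.6,0.6,0.6,0.6,0.6,0.6,0.6,0.6]

```text
time_s: 11.55
position: [0.4373, -0.3369, 0.2021]
tool_rot: [[0.747, 0.664, -0.001], [0.664, -0.747, 0.001], [-0.0, -0.002, -1.0]]
ft_force: [0.7, 0.6, 0.6]
grip_width: 0.0513
gripper_force: 0.0
```

Request:
drive_tool:
  offset:
    - [0,0,0]
    - [0,0,0]
    - [0,0,0]
    - [0,0,0]
    - [0,0,0]
    - [0,0,0]
    - [0,0,0.5]
    - [0,0,0.5]
    - [0,0,0]
    - [0,0,0]
  turn:
    - [0,0,1]
    - [0,0,1]
    - [0,0,1]
    - [0,0,1]
    - [0,0,1]
    - [0,0,1]
    - [0,0,0.33]
    - [0,0,0]
    - [0,0,0]
    - [0,0,0]
  hand: [0.6,0.6,0.6,0.6,0.6,0.6,0.6,0.6,0.6,0.6]

```text
time_s: 12.8
position: [0.4378, -0.3373, 0.1632]
tool_rot: [[0.998, 0.067, 0.0], [0.067, -0.998, -0.0], [0.0, 0.0, -1.0]]
ft_force: [0.8, 0.3, 0.3]
grip_width: 0.0514
gripper_force: 0.0
```

```bash
python3 - <<'E'
from h import *
stat()
cv2.imwrite("pics/w5.png",get_image("wrist"))
c=camera_info("wrist");print(proj(c,[.44,-.338,.093]),proj(c,[.44,-.338,.063]))
E
```

```text
t 12.8 F [0.8 0.3 0.3] Tq [-0.06  0.03  0.01] w 0.0514 gf 0.0 pos [ 0.4378 -0.3373  0.1632] yaw -86.15
[319.92036638 251.86961126] [319.75371455 235.87859952]
```

View pics/w5.png

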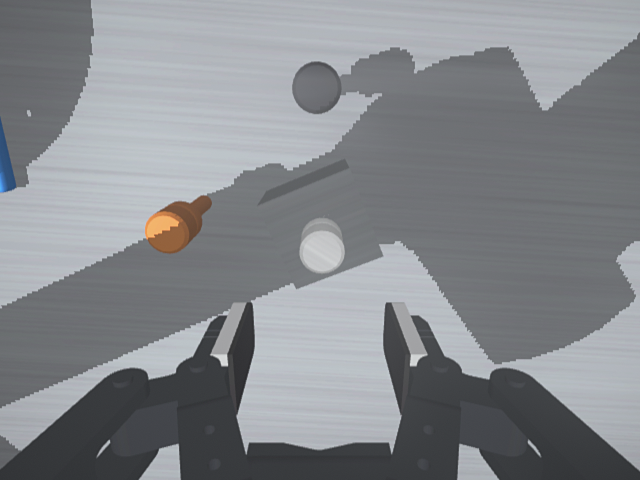

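Wrist view: the steel knob's top is at (322,252) in its block, copper at (168,230) and black at (317,87). The pin is at about (0.440, -0.339).

Request:
drive_tool:
  offset:
    - [0.05,0.05,0.5]
    - [0,0,0.5]
    - [0,0,0.5]
    - [0,0,0.5]
    - [0,0,0.4]
    - [0,0,0.13]
    - [0,0,0]
    - [0,0,0]
    - [0,0,0]
    - [0,0,0]
  turn:
    - [0,0,0]
    - [0,0,0]
    - [0,0,0]
    - [0,0,0]
    - [0,0,0]
    - [0,0,0]
    - [0,0,0]
    - [0,0,0]
    - [0,0,0]
    - [0,0,0]
  hand: [0.6,0.6,0.6,0.6,0.6,0.6,0.6,0,0,0]
  newtons: 40

```text
time_s: 14.1
position: [0.4401, -0.3392, 0.0622]
tool_rot: [[0.998, 0.067, 0.001], [0.067, -0.998, -0.001], [0.001, 0.001, -1.0]]
ft_force: [-0.4, 0.6, 6.2]
grip_width: 0.0249
gripper_force: 39.0
```

```bash
python3 - <<'E'
from h import *
stat()
E
```

```text
t 14.1 F [-0.4  0.6  6.2] Tq [0.23 0.08 0.01] w 0.0249 gf 39.0 pos [ 0.4401 -0.3392  0.0622] yaw -86.14
```

Request:
drive_tool:
  offset:
    - [0,0,-0.6]
    - [0,0,-0.9]
    - [0,0,-1]
    - [0,0,-1]
    - [0,0,-1]
    - [0.64,-0.88,0]
    - [0.64,-0.88,0]
    - [0.64,-0.88,0]
    - [0.64,-0.88,0]
    - [0.64,-0.88,0]
  turn:
    - [0,0,0]
    - [0,0,0]
    - [0,0,0]
    - [0,0,0]
    - [0,0,0]
    - [0,0,0]
    - [0,0,0]
    - [0,0,0]
    - [0,0,0]
    - [0,0,0]
  hand: [0,0,0,0,0,0,0,0,0,0]

```text
time_s: 15.35
position: [0.5561, -0.1535, 0.241]
tool_rot: [[0.998, 0.067, -0.001], [0.067, -0.998, 0.0], [-0.001, -0.0, -1.0]]
ft_force: [0.9, -0.7, -1.4]
grip_width: 0.0252
gripper_force: 40.1
```

Request:
drive_tool:
  offset:
    - [0.64,-0.88,0]
    - [0.64,-0.88,0]
    - [0.64,-0.88,0]
    - [0.64,-0.88,0]
    - [0.64,-0.88,0]
    - [0,0,0]
    - [0,0,0.5]
    - [0,0,0.5]
    - [0,0,0]
    - [0,0,0]
  turn:
    - [0,0,0]
    - [0,0,0]
    - [0,0,0]
    - [0,0,0]
    - [0,0,0]
    - [0,0,0]
    - [0,0,0]
    - [0,0,0]
    - [0,0,0]
    - [0,0,0]
  hand: [0,0,0,0,0,0,0,0,0,0]

```text
time_s: 16.6
position: [0.6717, 0.0289, 0.2023]
tool_rot: [[0.998, 0.067, 0.001], [0.067, -0.998, -0.0], [0.001, 0.0, -1.0]]
ft_force: [0.2, -0.1, -0.9]
grip_width: 0.0246
gripper_force: 40.1
```

```bash
python3 - <<'E'
from h import *
stat()
s=observe();p=s["position"]
cv2.imwrite("pics/w6.png",get_image("wrist"))
c=camera_info("wrist");print(proj(c,[.6734,.0307,.119]),"foot",proj(c,[p[0],p[1],p[2]-.052]))
E
```

```text
t 16.6 F [ 0.2 -0.1 -0.9] Tq [ 0.04 -0.    0.01] w 0.0246 gf 40.1 pos [0.6717 0.0289 0.2023] yaw -86.17
[316.02410759 245.20437094] foot [318.78086241 267.64464761]
```

View pics/w6.png

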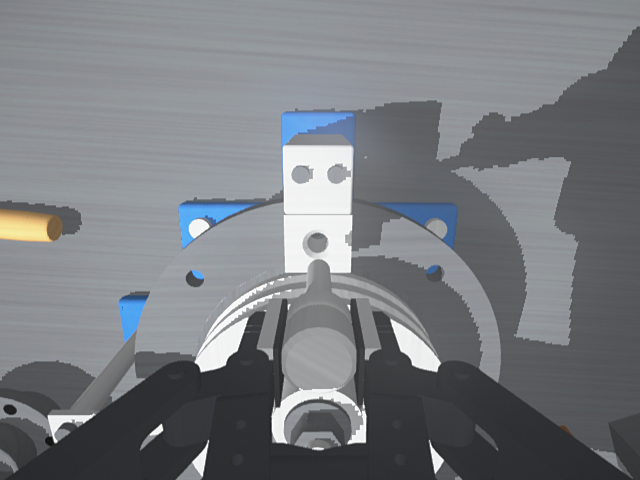

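Wrist view: the guide hole is at (317.5,242) and the pin's foot at (318,266). Plate holes at (195,278) and (434,271) show the plate slightly anticlockwise of exact.

```bash
python3 - <<'E'
from h import *
c=camera_info("wrist");g=ray(c,317.5,242,.119);print(g);to(g[0],g[1],.175)
w=cv2.imread("pics/w6.png")
a=np.array([.5537,.0225])
ga=np.degrees(np.arctan2(*(g[:2]-a)[::-1]));print(ga,np.linalg.norm(g[:2]-a))
h=[ray(c,u,v,.085)[:2] for u,v in((195,278),(434,271))]
for p in h: print(np.degrees(np.arctan2(*(p-a)[::-1]))-ga,np.linalg.norm(p-a))
o=cv2.resize(w[222:282,280:360],(800,600),interpolation=cv2.INTER_CUBIC);cv2.imwrite("pics/c6.png",o)
E
```

```text
[0.67547216 0.02995286 0.119     ]
pos [0.6718 0.029  0.2025] yaw -86.17 units now [ 0.091 -0.018  0.687] turn z None
3.502321931898073 0.12200001335633118
46.03279380357149 0.1201455918875697
-42.387649111468384 0.1214560660206427
```

View pics/c6.png

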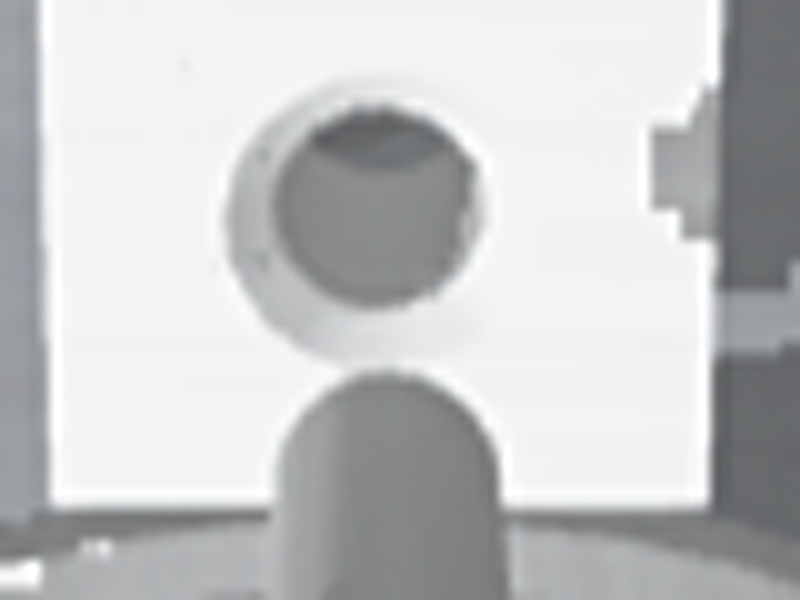

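Crop: chamfer centre at (317.8,244) in full-image pixels, pin foot centre at about (318.8,269.3).

```bash
python3 - <<'E'
from h import *
c=camera_info("wrist");s=observe();p=s["position"]
g1=ray(c,317.8,244,.119);g2=ray(c,317.8,242.6,.116);f=ray(c,318.8,269.3,p[2]-.052);R=np.array(s["tool_rot"])
print(g1,g2,f,p);print(R.T@(g1-f)/.04,R.T@(g2-f)/.04)
E
```

```text
[0.67422875 0.02969134 0.119     ] [0.67410812 0.02968949 0.116     ] [0.6708966  0.02888054 0.15047478] [0.67184158 0.02900936 0.20247478]
[ 0.0831938  -0.01499029  0.78699945] [ 0.08005983 -0.01517723  0.86199439]
```

Request:
drive_tool:
  offset:
    - [0.08,-0.015,0]
    - [0,0,0.3]
    - [0,0,0.3]
    - [0,0,0.1]
    - [0,0,0.04]
    - [0,0,0.03]
    - [0,0,0.03]
    - [0,0,0.03]
    - [0,0,0]
    - [0,0,0]
  turn:
    - [0,0,0]
    - [0,0,0]
    - [0,0,0]
    - [0,0,0]
    - [0,0,0]
    - [0,0,0]
    - [0,0,0]
    - [0,0,0]
    - [0,0,0]
    - [0,0,0]
  hand: [0,0,0,0,0,0,0,0,0,0]
  newtons: 30

```text
time_s: 17.9
position: [0.6748, 0.0302, 0.1682]
tool_rot: [[0.998, 0.067, 0.0], [0.067, -0.998, -0.0], [0.0, 0.0, -1.0]]
ft_force: [0.3, 0.1, -2.3]
grip_width: 0.0248
gripper_force: 40.1
```

```bash
python3 - <<'E'
from h import *
stat()
E
```

```text
t 17.9 F [ 0.3  0.1 -2.3] Tq [-0.05  0.02  0.01] w 0.0248 gf 40.1 pos [0.6748 0.0302 0.1682] yaw -86.15
```

Request:
drive_tool:
  offset:
    - [0,0,0.03]
    - [0,0,0.03]
    - [0,0,0.03]
    - [0,0,0.03]
    - [0,0,0]
    - [0,0,0]
    - [0,0,0]
    - [0,0,0]
    - [0,0,0]
    - [0,0,0]
  turn:
    - [0,0,0]
    - [0,0,0]
    - [0,0,0]
    - [0,0,0]
    - [0,0,0]
    - [0,0,0]
    - [0,0,0]
    - [0,0,0]
    - [0,0,0]
    - [0,0,0]
  hand: [0,0,0,0,0,0,0,0,0,0]
  newtons: 30

```text
time_s: 19.15
position: [0.6747, 0.0301, 0.1633]
tool_rot: [[0.998, 0.067, -0.0], [0.067, -0.998, -0.0], [-0.0, 0.0, -1.0]]
ft_force: [0.7, -2.1, -2.5]
grip_width: 0.0251
gripper_force: 40.0
```

```bash
python3 - <<'E'
from h import *
stat()
E
```

```text
t 19.15 F [ 0.7 -2.1 -2.5] Tq [-0.34 -0.07 -0.03] w 0.0251 gf 40.0 pos [0.6747 0.0301 0.1633] yaw -86.15
```

Request:
drive_tool:
  offset:
    - [0,0.012,0]
    - [0,0,0.05]
    - [0,0,0.06]
    - [0,0,0.06]
    - [0,0,0.06]
    - [0,0,0.06]
    - [0,0,0]
    - [0,0,0]
    - [0,0,0]
    - [0,0,0]
  turn:
    - [0,0,0]
    - [0,0,0]
    - [0,0,0]
    - [0,0,0]
    - [0,0,0]
    - [0,0,0]
    - [0,0,0]
    - [0,0,0]
    - [0,0,0]
    - [0,0,0]
  hand: [0,0,0,0,0,0,0,0,0,0]

```text
time_s: 20.4
position: [0.6748, 0.0297, 0.1518]
tool_rot: [[0.998, 0.067, 0.0], [0.067, -0.998, -0.0], [0.0, 0.0, -1.0]]
ft_force: [-0.9, -0.5, -1.8]
grip_width: 0.025
gripper_force: 40.0
```

```bash
python3 - <<'E'
from h import *
stat()
E
```

```text
t 20.4 F [-0.9 -0.5 -1.8] Tq [-0.02  0.08  0.04] w 0.025 gf 40.0 pos [0.6748 0.0297 0.1518] yaw -86.15
```

Request:
drive_tool:
  offset:
    - [0,0,0.07]
    - [0,0,0.07]
    - [0,0,0.07]
    - [0,0,0.06]
    - [0,0,0]
    - [0,0,0]
    - [0,0,0]
    - [0,0,0]
    - [0,0,0]
    - [0,0,0]
  turn:
    - [0,0,0]
    - [0,0,0]
    - [0,0,0]
    - [0,0,0]
    - [0,0,0]
    - [0,0,0]
    - [0,0,0]
    - [0,0,0]
    - [0,0,0]
    - [0,0,0]
  hand: [0,0,0,0,0,0.55,0.55,0.55,0.55,0.55]

```text
time_s: 21.65
position: [0.6748, 0.0297, 0.141]
tool_rot: [[0.998, 0.067, 0.0], [0.067, -0.998, -0.0], [0.0, 0.0, -1.0]]
ft_force: [0.1, 0.7, -0.3]
grip_width: 0.0472
gripper_force: 0.0
```

```bash
python3 - <<'E'
from h import *
stat()
E
```

```text
t 21.65 F [ 0.1  0.7 -0.3] Tq [ 0.03 -0.02 -0.01] w 0.0472 gf 0.0 pos [0.6748 0.0297 0.141 ] yaw -86.15
```

Request:
drive_tool:
  offset:
    - [0,0,-0.6]
    - [0,0,-0.7]
    - [0,0,-0.8]
    - [-0.98,-0.11,0]
    - [-0.98,-0.11,0]
    - [-0.98,-0.11,0]
    - [-0.98,-0.11,0]
    - [-0.98,-0.11,0]
    - [0,0,0]
    - [0,0,0]
  turn:
    - [0,0,0]
    - [0,0,0]
    - [0,0,0]
    - [0,0,0]
    - [0,0,0]
    - [0,0,0]
    - [0,0,0]
    - [0,0,0]
    - [0,0,-1]
    - [0,0,-1]
  hand: [0.55,0.55,0.55,0.55,0.55,0.55,0.55,0.55,0.55,0.55]

```text
time_s: 22.9
position: [0.4774, 0.0385, 0.2254]
tool_rot: [[0.961, 0.276, 0.001], [0.276, -0.961, -0.0], [0.001, 0.0, -1.0]]
ft_force: [-0.1, 0.1, 0.7]
grip_width: 0.0469
gripper_force: 0.0
```

Request:
drive_tool:
  offset:
    - [0,0,0]
    - [0,0,0]
    - [0,0,0]
    - [0,0,0]
    - [0,0,0]
    - [0,0,0]
    - [0,0,0]
    - [0,0,0]
    - [0,0,0]
    - [0,0,0]
  turn:
    - [0,0,-1]
    - [0,0,-1]
    - [0,0,-1]
    - [0,0,-1]
    - [0,0,-1]
    - [0,0,-1]
    - [0,0,-1]
    - [0,0,-1]
    - [0,0,-1]
    - [0,0,-1]
  hand: [0.55,0.55,0.55,0.55,0.55,0.55,0.55,0.55,0.55,0.55]

```text
time_s: 24.15
position: [0.4777, 0.0385, 0.2251]
tool_rot: [[0.241, 0.971, 0.0], [0.971, -0.241, -0.0], [0.0, 0.0, -1.0]]
ft_force: [0.3, 0.1, 0.3]
grip_width: 0.0467
gripper_force: 0.0
```

```bash
python3 - <<'E'
from h import *
stat();to(.4775,.039,.108,-12.1)
c=camera_info("side");im=get_image("side");cv2.imwrite("pics/s7.png",im);t=get_image("top");cv2.imwrite("pics/t7.png",t)
# guide mouth in side image from bright guide; expected knob tops
for z in(.149,.168,.119):print(z,proj(c,[.6742,.0297,z]),proj(camera_info("top"),[.6742,.0297,z]))
s0=cv2.imread("pics/side0.png");u,v=map(int,proj(c,[.6742,.0297,.145]))
d=cv2.absdiff(im,s0).max(2)[v-40:v+40,u-40:u+40]>25
n,l,st,ce=cv2.connectedComponentsWithStats(d.astype(np.uint8));print([(st[i]+[u-40,v-40,0,0,0]).tolist() for i in range(1,n) if st[i][4]>20])
E
```

```text
t 24.15 F [0.3 0.1 0.3] Tq [ 0.05  0.06 -0.05] w 0.0467 gf 0.0 pos [0.4777 0.0385 0.2251] yaw -13.95
pos [0.4777 0.0385 0.2251] yaw -13.95 units now [ 0.011 -0.01   2.927] turn z -0.3083408887359269
0.149 [364.35200663 202.37430283] [312.29566936 183.48588193]
0.168 [365.05652675 195.97938691] [311.99610514 181.2904416 ]
0.119 [363.27703409 212.1318083 ] [312.74916716 186.80946763]
[[359, 193, 13, 9, 87], [360, 205, 11, 8, 55], [362, 213, 13, 7, 57]]
```

Request:
drive_tool:
  offset:
    - [0.01,-0.01,0.5]
    - [0,0,0.6]
    - [0,0,0.6]
    - [0,0,0.6]
    - [0,0,0.4]
    - [0,0,0.22]
    - [0,0,0]
    - [0,0,0]
    - [0,0,0]
    - [0,0,0]
  turn:
    - [0,0,-0.3]
    - [0,0,0]
    - [0,0,0]
    - [0,0,0]
    - [0,0,0]
    - [0,0,0]
    - [0,0,0]
    - [0,0,0]
    - [0,0,0]
    - [0,0,0]
  hand: [0.55,0.55,0.55,0.55,0.55,0.55,0.55,0,0,0]
  newtons: 40

```text
time_s: 25.5
position: [0.4771, 0.0391, 0.1089]
tool_rot: [[0.214, 0.977, -0.0], [0.977, -0.214, -0.0], [-0.0, -0.0, -1.0]]
ft_force: [-3.3, 0.9, 5.9]
grip_width: 0.0195
gripper_force: 39.7
```

```bash
cat >> h.py <<'E'
def pin(name):
    stat();c=camera_info("side");im=get_image("side");cv2.imwrite(f"pics/{name}.png",im)
    a=im[180:216,345:390].astype(int);b=cv2.imread("pics/s7.png")[180:216,345:390].astype(int);o=cv2.imread("pics/side0.png")
    d=cv2.absdiff(im,o).max(2)[180:225,345:390]>25;r=np.where(d.sum(1)>3)[0]
    print("change vs pin-up",np.abs(a-b).mean(),"knob top row",180+r.min() if len(r) else None)
E
python3 -c "
from h import *
pin('s8')"
```

```text
t 25.5 F [-3.3  0.9  5.9] Tq [0.16 0.74 0.12] w 0.0195 gf 39.7 pos [0.4771 0.0391 0.1089] yaw -12.33
change vs pin-up 2.3530864197530863 knob top row 193
```

Request:
drive_tool:
  offset:
    - [0.007,0,0]
    - [0.007,0,0]
    - [0.007,0,0]
    - [0.007,0,0]
    - [0.007,0,0]
    - [0,0,0]
    - [0,0,0]
    - [0,0,0]
    - [0,0,0]
    - [0,0,0]
  turn:
    - [0,0,0.033]
    - [0,0,0.033]
    - [0,0,0.033]
    - [0,0,0.033]
    - [0,0,0.033]
    - [0,0,0]
    - [0,0,0]
    - [0,0,0]
    - [0,0,0]
    - [0,0,0]
  hand: [0,0,0,0,0,0,0,0,0,0]

```text
time_s: 26.8
position: [0.4773, 0.04, 0.1089]
tool_rot: [[0.23, 0.973, -0.0], [0.973, -0.23, -0.001], [-0.001, -0.0, -1.0]]
ft_force: [-4.3, -3.3, 5.8]
grip_width: 0.0196
gripper_force: 41.9
```

```bash
python3 -c "
from h import *
pin('s9')"
```

```text
t 26.8 F [-4.3 -3.3  5.8] Tq [-0.29  0.83  0.48] w 0.0196 gf 41.9 pos [0.4773 0.04   0.1089] yaw -13.28
change vs pin-up 3.036008230452675 knob top row 193
```

Request:
drive_tool:
  offset:
    - [0.007,0,0]
    - [0.007,0,0]
    - [0.007,0,0]
    - [0.007,0,0]
    - [0.007,0,0]
    - [0,0,0]
    - [0,0,0]
    - [0,0,0]
    - [0,0,0]
    - [0,0,0]
  turn:
    - [0,0,0.033]
    - [0,0,0.033]
    - [0,0,0.033]
    - [0,0,0.033]
    - [0,0,0.033]
    - [0,0,0]
    - [0,0,0]
    - [0,0,0]
    - [0,0,0]
    - [0,0,0]
  hand: [0,0,0,0,0,0,0,0,0,0]

```text
time_s: 28.1
position: [0.4777, 0.0414, 0.1089]
tool_rot: [[0.247, 0.969, -0.0], [0.969, -0.247, -0.001], [-0.001, -0.0, -1.0]]
ft_force: [-4.1, -3.0, 5.7]
grip_width: 0.0195
gripper_force: 41.6
```

```bash
python3 -c "
from h import *
pin('s10')"
```

```text
t 28.1 F [-4.1 -3.   5.7] Tq [-0.24  0.84  0.47] w 0.0195 gf 41.6 pos [0.4777 0.0414 0.1089] yaw -14.28
change vs pin-up 9.23991769547325 knob top row 200
```

The knob moved from row 193 to row 200, so the pin has dropped. Releasing and retreating.

Request:
drive_tool:
  offset:
    - [0,0,0]
    - [0,0,0]
    - [0,0,0]
    - [0,0,-0.5]
    - [0,0,-0.7]
    - [0,0,-0.8]
    - [0,0,-0.8]
    - [0,0,0]
    - [0,0,0]
    - [0,0,0]
  turn:
    - [0,0,0]
    - [0,0,0]
    - [0,0,0]
    - [0,0,0]
    - [0,0,0]
    - [0,0,0]
    - [0,0,0]
    - [0,0,0]
    - [0,0,0]
    - [0,0,0]
  hand: [0.55,0.55,0.55,0.55,0.55,0.55,0.55,0.55,0.55,0.55]

```text
time_s: 29.4
position: [0.4777, 0.0418, 0.2191]
tool_rot: [[0.248, 0.969, -0.002], [0.969, -0.248, 0.0], [-0.0, -0.002, -1.0]]
ft_force: [0.5, 0.7, 0.6]
grip_width: 0.047
gripper_force: 0.0
```

```bash
python3 - <<'E'
from h import *
pin('s11')
a=cv2.imread("pics/s7.png");b=cv2.imread("pics/s11.png")
T=a[191:202,357:374];u=8
tT=cv2.resize(T,None,fx=u,fy=u,interpolation=cv2.INTER_CUBIC);S=cv2.resize(b[185:220,350:382],None,fx=u,fy=u,interpolation=cv2.INTER_CUBIC)
r=cv2.matchTemplate(S,tT,cv2.TM_CCOEFF_NORMED);_,m,_,l=cv2.minMaxLoc(r);print(m,l[0]/u+350-357,l[1]/u+185-191)
c=camera_info("side");d=proj(c,[.6742,.0297,.149])-proj(c,[.6742,.0297,.168]);print("expected",d)
t=get_image("top");cv2.imwrite("pics/t11.png",t)
E
```

```text
t 29.4 F [0.5 0.7 0.6] Tq [ 0.07 -0.02  0.04] w 0.047 gf 0.0 pos [0.4777 0.0418 0.2191] yaw -14.33
change vs pin-up 8.260905349794239 knob top row 200
0.8741078972816467 -0.75 6.375
expected [-0.70452013  6.39491592]
```

Knob shift is (-0.75, 6.4) px against an expected (-0.70, 6.4) for a 19 mm drop: the pin is fully home and the arm is clear.

```bash
python3 -c "
from h import *
print(env.close_job())"
```

```text
the job is handed in; nothing more can be done
None
```

I handed the job in at about 29.5 s: the mark was turned to the pointer, the steel pin dropped fully home after about 2° of easing the rim, and the arm was clear of everything; the hand-in returned no verdict.

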